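# Load a cassette rack into the warming drawer, shut it and latch it

### The job

Slide the lidded steel wax pot upright out of the way along the bench so that the drawer never touches it, then pull the warming cabinet's drawer out to its stop, set the rack of blue cassettes upright on the floor of the empty right-hand bay (do not drop it) and let go. Then push the drawer fully home without slamming it and fold the red-tipped latch down flat over the drawer's front. Leave everything else, the white rack included, where it stands.

Things in the scene. Friction and masses are not known exactly. Their poses are not given: they have to be found in the camera images.
- cabinet: pale green warming cabinet, 200 deep (x) x 230 wide (y) x 145 mm tall, fixed. Origin: centre of underside; x points from front to back, y to the left seen from the robot, z up. Front face at x = -100 mm. One drawer; its front panel is 12 mm thick (x = -112 to -100 mm when shut), 226 mm wide, its top edge at z = 142 mm
- drawer (a joint): drawer opening in m: 0 shut, 0.14 pulled out to the stop (along the cabinet's -x); friction about 3 N. It starts slightly ajar
- handle (a point): middle of the drawer's horizontal steel bar handle, 12 mm thick, 115 mm above the bench, running 100 mm along the cabinet's y with posts at its two ends, its centre line 45 mm in front of the drawer panel (39 mm free gap). Axes as the cabinet; moves with the drawer
- bay (a point): centre of the floor of the drawer's empty right-hand (-y) bay, 30 mm above the bench; 140 (x) x 110 mm (y) inside, all uncovered when the drawer is fully out. Right wall 45 mm high; left a 35 mm divider, then a bay of steel moulds 20 mm high; the front panel closes its front. The cabinet opening is 100 mm high above this floor. Axes as the cabinet; moves with the drawer
- latch (a joint): latch angle in rad: 0 the arm stands upright, 1.57 folded forward (towards the cabinet's -x) flat over the top of the drawer front; stiff hinge, stays where left. Starts near upright
- latch_pivot (a point): the latch's hinge, fixed on the cabinet top, 20 mm behind the front face, 75 mm left of the cabinet's middle, 153 mm above the bench; it turns about the cabinet's y. The arm is 22 mm wide and 5 mm thick, with a hooked lip 37 mm from the hinge pointing 18 mm forward
- latch_tip (a point): end of the latch arm, 70 mm from the pivot; the red tab, 28 mm wide and 9 mm thick, takes the last 25 mm of the arm
- rack: steel rack with eight BLUE cassettes standing in it, 100 (its x) x 70 (its y) mm, 0.2 to 0.45 kg. Origin: centre of underside. A black handle bar, 12 mm thick (y), 14 mm high and 98 mm long along its x, runs over its middle, bar centre 81 mm and top 88 mm above the underside; cassettes reach up to 42 mm
- pot: lidded round steel wax pot, 94 mm across at the lid (body 90 mm), 70 mm tall, with a black knob (26 mm across) on top up to 94 mm; about 0.45 kg. Origin: centre of underside. It stands on the bench in front of the drawer, in its way
- white_rack: the same rack but with eight WHITE cassettes; not to be used. Origin: centre of underside. To be left alone.
- bottle: amber bottle, 68 mm across, 170 mm tall. Origin: centre of underside. To be left alone.
- forceps: aluminium block 60 x 130 x 28 mm (long in its y) with two forceps standing in it, 152 mm tall. Origin: centre of underside. To be left alone.
- mould_tray: open steel tray with dividers, 110 x 140 x 30 mm (long in its y). Origin: centre of underside. To be left alone.
- wax_box: cardboard box 100 x 130 x 41 mm (long in its y). Origin: centre of underside. To be left alone.
- stain_jar: glass jar with blue cap, 54 mm across, 70 mm tall, standing on top of the cabinet, about 80 to 110 mm behind its front face on the side away from the latch. Origin: centre of underside. To be left alone.
Mind the look-alikes: they are no part of the job. What is shaped like the rack but orange is not meant.

How it is judged:
On the way, in this order (a step that is already met when the one before it is completed fails the run):
1. drawer pulled out to its stop (value of joint drawer above 0.132 m), for 0.1 s.
2. blue rack standing in the bay, let go, with the drawer still well out (x of rack in the frame of bay between -0.035 and 0.035 m and y of rack in the frame of bay between -0.035 and 0.035 m and z of rack in the frame of bay between -0.008 and 0.008 m and angle between rack's own z axis and vertical below 0.1 rad and contact force between the fingers and rack below 0.2 N and linear speed of rack below 0.05 m/s and value of joint drawer above 0.1 m), for 0.1 s.
3. drawer pushed fully home with the rack in it, the latch still up (x of rack in the frame of bay between -0.035 and 0.035 m and y of rack in the frame of bay between -0.035 and 0.035 m and z of rack in the frame of bay between -0.008 and 0.008 m and angle between rack's own z axis and vertical below 0.1 rad and value of joint drawer below 0.005 m and value of joint latch below 1.2 rad), for 0.1 s.
4. latch folded down (value of joint latch above 1.45 rad and value of joint drawer below 0.005 m), for 0.2 s.
At the end, for the whole second after the job is handed in: The blue rack stands upright (within 0.1 rad) on the floor of the right-hand bay (origin within 35 mm of the bay centre in x and y, 8 mm in height), the drawer is within 5 mm of shut, the latch is beyond 1.45 rad, the pot stands upright on the bench, and rack and pot are at rest (all of step 4 and x of rack in the frame of bay between -0.035 and 0.035 m and y of rack in the frame of bay between -0.035 and 0.035 m and z of rack in the frame of bay between -0.008 and 0.008 m and angle between each of rack, pot's own z axis and vertical below 0.1 rad and linear speed of each of rack, pot below 0.03 m/s and height (world z) of pot below 0.01 m); the robot touches nothing.
It fails at once if the drawer or cabinet presses on the pot (over 2 N) (contact force between pot and cabinet above 2 N).
It fails at once if the pot is tipped (over 0.5 rad) or lifted more than 40 mm instead of slid (angle between pot's own z axis and vertical above 0.5 rad or height (world z) of pot above 0.04 m).
It fails at once if the blue rack is dropped (over 0.6 m/s out of the fingers) (linear speed of rack above 0.6 m/s and contact force between the fingers and rack below 0.2 N).
It fails at once if the drawer is slammed (closing faster than 0.6 m/s) (velocity of joint drawer below -0.6 m/s).
It fails at once if something else is moved more than 30 mm (distance of any of white_rack, bottle, forceps, mould_tray, wax_box, stain_jar from where it was at the start of the episode above 0.03 m).
It also fails if it takes over 72 s, if anything falls off the work surface, if the arm or the gripper's body presses on something with over 40 N, if the wrist force passes 120 N, or if a joint passes its speed limit or range.

### The arm

A 6-joint arm with a two-finger parallel gripper is mounted at the origin on the work surface. World frame = base frame: x ahead of the robot, y to its left, z up, the work surface at z = 0. Lengths are in m, angles in rad, forces in N, time in s.
With the tool pointing down it reaches from about 0.275 to 0.825 m from the base axis. Payload 5.2 kg.
Tool frame: the origin (TCP) lies at the very end of the fingers, on their centre line; the grasp point (between the pads) lies 19 mm behind it; z points along the fingers, y is the line along which they close (so a half turn about z gives the same grasp; the last joint's range is limited). The gripper opens to 93 mm and grips with 3 to 60 N. Pads are 15 mm wide; open, the fingers measure 128 mm over their backs; the gripper's body (75 mm by 188 mm) begins 65 mm behind the grasp point.
Start: joints at [0.906, 0.259, 1.535, -0, 1.348, -0.203], TCP at [0.245, 0.492, 0.219] pointing down, gripper open.
Joint ranges: [-3.14, 3.14], [-0.91, 2.08], [0.19, 2.58], [-1.22, 4.36], [0.22, 2.71], [-3.12, 3.12]. Speed limits (rad/s): [2.57, 2.57, 3.14, 3.14, 3.14, 3.14].

### API

Orientations are given as a unit quaternion [w, x, y, z].
In Python, from bench import manip, read_camera, workorder gives the robot as it stands.
- The arm moves only by the tool move_arm, never from a script. Its argument "deltas" is a list of rows, each an object with "translation": the shift along the world's x, y, z in units of 0.15 m (1.0 is 0.15 m), a list of three; "delta_rot": the turn, a rotation vector about the world's x, y, z in units of 180 degrees (1.0 is 180 degrees), a list of three. A call has 1 to 10 rows; each row is the pose to reach, as a shift and turn from the pose commanded when the call began, turning the shorter way round; what a row does not reach only later rows make up. A row lasts 1/10 s, in which the tool goes at most 50 mm and 8.59 degrees, less where a joint would pass 70% of its speed; a pose out of reach is approached as far as the arm can. A call with a number of a shift or a turn outside -1 to 1 is refused whole. A call with a gripper value outside its range is refused whole. "gripper" is the closure, from 0 (fully open) to 1 (shut), set as the call begins (left out, the last holds). The fingers move at their own pace and stop on an object; "newtons" is the grip in N (left out, the last holds). Time passes only in rows, so rows that repeat a pose let the fingers close. It gives the time, the measured TCP pose, the force, the opening and the grip force at its end, in the units of the state.
- manip.sense(): the state, without advancing time (a new reading comes with each control period).
- read_camera(name): name is "side" or "top" or "wrist"; returns a dict with "color" (400x640x3 uint8, blue, green, red), "fx", "fy", "cx", "cy" (pixels), "k1" (the pictures are not rectified: a ray, as slopes to the right and down, at radius r is drawn at 1 + k1 r^2 times it, then the intrinsics apply), "R" (3x3) and "t" (3): a world point X has camera coordinates R X + t. Camera axes: x right, y down, z forward; pixel columns grow to the right and rows downward; lengths in m; the calibration is good to about 2 mm. A picture is of the moment at which its call begins. There is no depth.
- workorder.finish_job(): hands the job in; it is judged then, once.
The state is a dict: "time": time; "joint_positions": joint angles; "qvel": joint speeds; "tau": joint torques, N m; "eef_pos": TCP position; "tcp_rot": TCP orientation; "ft_force": force on the tool from outside, world axes, zero at the start; "ft_torque": the same for the moment, N m; "opening": finger opening in m; "finger_force": force on a finger pad.
Only numpy, scipy, OpenCV 4.12 (cv2) and the standard library are available. Lean on these libraries where they do the work, as an engineer would, in place of code of your own. Each camera call takes 0.05 s, during which the arm holds its last target. There are 200 camera calls.

## Working session

There is one attempt and no reset: what is moved stays moved. The work goes in short steps, Python scripts to look and compute and a tool call to move; the robot and the scene stay as the last step left them, time stands still between calls to the robot, and variables do not carry over. Pictures are saved under pics/ and viewed, at most 10 in all, crops included, and the job is handed in when it is done.

Besides the shell and the picture viewer there is one more tool, called after "Request:" by a JSON object that holds its "name" and its "arguments". move_arm: Moves the arm, as the interface text tells. Shifts and turns lie within -1 to 1; 1 stands for 0.15 m of shift or 180 degrees of turn. Its arguments: {"type":"object","properties":{"deltas":{"type":"array","items":{"type":"object","properties":{"translation":{"type":"array","items":{"type":"number"}},"delta_rot":{"type":"array","items":{"type":"number"}}}}},"gripper":{"type":"number"},"newtons":{"type":"number"}},"required":["deltas"]}

```bash
mkdir -p pics
cat > h.py <<'E'
import numpy as np, cv2
from bench import manip, read_camera, workorder
def snap(n,f):
    c=read_camera(n); cv2.imwrite('pics/'+f,c['color']); np.savez('pics/'+f[:-4]+'.npz',**c); return c
def load(f): return dict(np.load('pics/'+f+'.npz'))
def ray(c,u,v):
    xd=np.array([(u-c['cx'])/c['fx'],(v-c['cy'])/c['fy']]); x=xd.copy()
    for _ in range(30): x=xd/(1+c['k1']*(x@x))
    d=c['R'].T@np.array([x[0],x[1],1]); o=-c['R'].T@c['t']; return o,d/np.linalg.norm(d)
def onz(c,u,v,z):
    o,d=ray(c,u,v); return o+d*(z-o[2])/d[2]
def tri(c1,p1,c2,p2):
    o1,d1=ray(c1,*p1);o2,d2=ray(c2,*p2)
    s=np.linalg.lstsq(np.c_[d1,-d2],o2-o1,rcond=None)[0]
    a=o1+s[0]*d1;b=o2+s[1]*d2; return (a+b)/2,np.linalg.norm(a-b)
def proj(c,X):
    p=c['R']@np.array(X)+c['t'];x=p[:2]/p[2];x=x*(1+c['k1']*(x@x));return x[0]*c['fx']+c['cx'],x[1]*c['fy']+c['cy']
E
python3 - <<'E'
from h import *
for n in('top','side'):
    c=snap(n,n+'0.png'); print(n,-c['R'].T@c['t'],c['fx'],c['k1'])
s=manip.sense();print(s['time'],s['eef_pos'],s['tcp_rot'],s['opening'])
E
```

```text
top [ 0.30980776 -0.06444832  1.50278195] 499.52002566447425 -0.08749146174669732
side [ 0.30203962 -0.64408146  0.91725231] 404.855398901797 0.002411235976583791
0.1 [0.24475975 0.49198722 0.21793087] [-3.38906633e-04  2.28887879e-01  9.73452460e-01 -7.29847894e-04] 0.09286171933824208
```

View pics/top0.png

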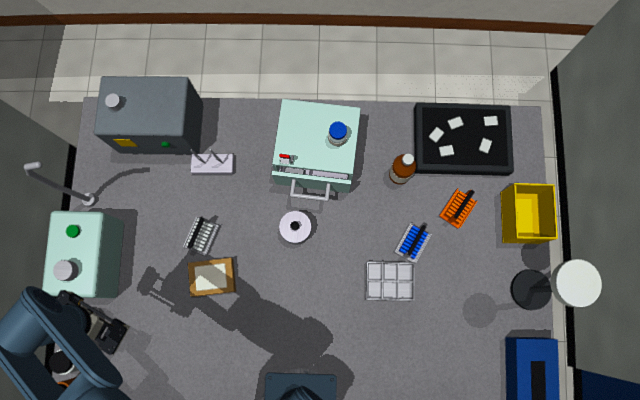

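View pics/side0.png

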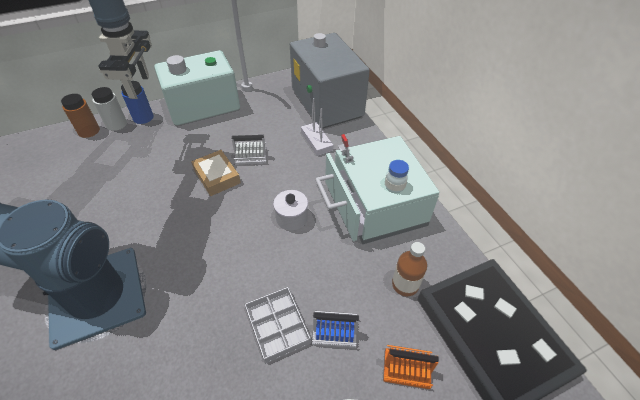

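The top view shows the cabinet front near (315,180), its handle (310,193), the pot (295,227), the blue rack (413,242) and the red latch (285,157). The side view shows the pot at (291,205), the latch at (346,141) and the blue rack at (335,328). I'll zoom in before measuring.

Run:
```python
from h import *
t=load('top0');s=load('side0')
def crop(c,x,y,w,h,k): return cv2.resize(c['color'][y:y+h,x:x+w],None,fx=k,fy=k,interpolation=cv2.INTER_CUBIC)
im=np.zeros((600,800,3),np.uint8)
im[:600,:400]=crop(t,265,95,100,150,4)
im[:350,400:800]=crop(s,310,125,133,116,3.01)[:350,:400]
im[350:590,400:640]=crop(t,385,212,60,60,4)
im[350:590,640:800]=crop(s,305,300,64,60,2.5)[:240,:160] if 0 else cv2.resize(crop(s,305,300,64,60,2.5),(160,150))[:150].copy().repeat(1,0) if 0 else np.vstack([crop(s,305,300,64,60,2.5),np.zeros((90,160,3),np.uint8)])
cv2.imwrite('pics/c1.png',im)
def cen(m):
    ys,xs=np.nonzero(m);return xs.mean(),ys.mean(),len(xs),xs.min(),xs.max(),ys.min(),ys.max()
for n,c in(('t',t),('s',s)):
    h=cv2.cvtColor(c['color'],cv2.COLOR_BGR2HSV)
    for k,lo,hi in(('blue',(105,150,60),(130,255,255)),('red',(0,150,80),(6,255,255))):
        m=cv2.inRange(h,lo,hi);N,l,st,ce=cv2.connectedComponentsWithStats(m)
        print(n,k,[(ce[i].round(1).tolist(),st[i].tolist()) for i in range(1,N) if st[i][4]>8])
```

```text
Traceback (most recent call last):
ValueError: could not broadcast input array from shape (349,400,3) into shape (350,400,3)
```

Run:
```python
from h import *
t=load('top0');s=load('side0')
def crop(c,x,y,w,h,W,H): return cv2.resize(c['color'][y:y+h,x:x+w],(W,H),interpolation=cv2.INTER_CUBIC)
im=np.zeros((600,800,3),np.uint8)
im[:,:400]=crop(t,265,95,100,150,400,600)
im[:348,400:796]=crop(s,310,125,132,116,396,348)
im[350:590,400:640]=crop(t,385,212,60,60,240,240)
im[350:500,640:800]=crop(s,305,300,64,60,160,150)
cv2.imwrite('pics/c1.png',im)
for n,c in(('t',t),('s',s)):
    h=cv2.cvtColor(c['color'],cv2.COLOR_BGR2HSV)
    for k,lo,hi in(('blue',(105,150,60),(130,255,255)),('red',(0,150,80),(6,255,255))):
        m=cv2.inRange(h,lo,hi);N,l,st,ce=cv2.connectedComponentsWithStats(m)
        print(n,k,[(ce[i].round(1).tolist(),st[i].tolist()) for i in range(1,N) if st[i][4]>8])
```

```text
t blue [([337.5, 130.0], [329, 122, 18, 17, 238]), ([409.2, 239.3], [399, 226, 21, 28, 236]), ([418.6, 244.3], [411, 231, 17, 28, 145]), ([536.7, 366.0], [516, 339, 43, 61, 2002])]
t red [([284.0, 155.4], [279, 154, 11, 4, 29])]
s blue [([124.0, 95.3], [122, 93, 6, 5, 9]), ([398.7, 166.4], [390, 161, 18, 12, 175]), ([317.5, 329.0], [316, 320, 4, 19, 48]), ([322.4, 329.0], [321, 320, 4, 20, 43]), ([327.2, 329.0], [326, 320, 4, 20, 47]), ([332.1, 330.3], [331, 321, 3, 19, 46]), ([337.0, 330.4], [336, 321, 3, 20, 50]), ([342.0, 330.8], [341, 322, 3, 19, 50]), ([346.9, 331.0], [346, 322, 3, 20, 53]), ([351.9, 330.9], [351, 322, 3, 20, 54])]
s red [([343.9, 137.3], [342, 134, 5, 7, 19])]
```

View pics/c1.png

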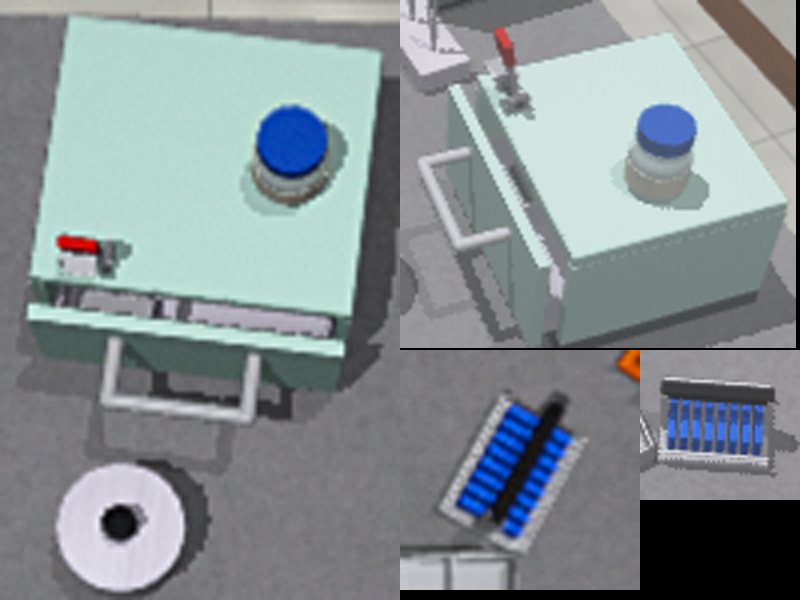

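The crop shows the drawer ajar, with handle bar ends at top px (291,196) and (327.5,199). It also shows the pot knob at (295,226), the rack bar from (424,225) to (408,256), and the upright latch with its red tab at (284,155).

Run:
```python
from h import *
t=load('top0');s=load('side0')
P=lambda n,u,v,z:print(n,onz(t,u,v,z).round(4))
T=lambda x,y:(265+(x+.5)/4-.5,95+(y+.5)/4-.5)
for n,x,y,z in [('BL',70,15,.145),('BR',383,50,.145),('FR',352,315,.145),('FL',32,275,.145),('dFL',30,317,.142),('dFR',344,354,.142),('hL',105,403,.121),('hR',250,415,.121),('lid',121,527,.07),('knob',119,522,.094)]: P(n,*T(x,y),z)
R=lambda x,y:(385+(x-400+.5)/4-.5,212+(y-350+.5)/4-.5)
P('bar1',*R(556,401),.088);P('bar2',*R(494,523),.088)
print('tip',tri(t,(284,155.4),s,(343.9,137.3)))
print('potknob side',[onz(s,291,200,.094)])
# side view of bar: crop(640..,350..) x/2.5
S=lambda x,y:(305+(x-640+.5)/2.5-.5,300+(y-350+.5)/2.5-.5)
print('bar',onz(s,*S(662,380),.088),onz(s,*S(775,388),.088))
print('handle side',[onz(s,310+(x-400)/3,125+y/3,.121) for x,y in((422,160),(462,245))])
# jar, others
for n,u,v,z in(('jar',337.5,130,.21),('bottle',404,160,.17),('box',211,276,.041),('white',201,235,.06),('tray',390,280,.03)):P(n,u,v,z)
```

```text
BL [0.8882 0.0717 0.145 ]
BR [ 0.8663 -0.1555  0.145 ]
FR [ 0.6682 -0.1356  0.145 ]
FL [0.6919 0.0903 0.145 ]
dFL [0.6621 0.0906 0.142 ]
dFR [ 0.6406 -0.1305  0.142 ]
hL [0.606 0.037 0.121]
hR [ 0.5998 -0.0658  0.121 ]
lid [0.5253 0.0258 0.07  ]
knob [0.5253 0.0258 0.094 ]
bar1 [ 0.5374 -0.3447  0.088 ]
bar2 [ 0.4486 -0.2995  0.088 ]
tip (array([0.6910404 , 0.05211524, 0.22458135]), np.float64(0.002318212809302911))
potknob side [array([0.52259386, 0.01543193, 0.094     ])]
bar [ 0.45211648 -0.29413526  0.088     ] [ 0.53831929 -0.34078584  0.088     ]
handle side [array([0.60818066, 0.03608782, 0.121     ]), array([ 0.59911492, -0.06735515,  0.121     ])]
jar [ 0.7718 -0.0895  0.21  ]
bottle [ 0.7035 -0.2762  0.17  ]
box [0.3766 0.2682 0.041 ]
white [0.4942 0.301  0.06  ]
tray [ 0.3794 -0.2557  0.03  ]
```

Request:
{"name": "move_arm", "arguments": {"deltas": [{"translation": [0.6, -1, 0.1], "delta_rot": [0, 0, 0]}, {"translation": [0.6, -1, 0.1], "delta_rot": [0, 0, 0]}, {"translation": [0.6, -1, 0.1], "delta_rot": [0, 0, 0]}, {"translation": [0.6, -1, 0.1], "delta_rot": [0, 0, 0]}], "gripper": 0.3, "newtons": 10}}

```text
time: 0.5
eef_pos: [0.3362, 0.3396, 0.2336]
tcp_rot: [0.0, 0.23, 0.973, -0.001]
ft_force: [-0.3, 1.1, -0.3]
opening: 0.0668
finger_force: 0.0
```

Request:
{"name": "move_arm", "arguments": {"deltas": [{"translation": [0.6, -1, 0], "delta_rot": [0, 0, 0]}, {"translation": [0.6, -1, 0], "delta_rot": [0, 0, 0]}, {"translation": [0.6, -1, 0], "delta_rot": [0, 0, 0]}, {"translation": [0.6, -1, 0], "delta_rot": [0, 0, 0]}]}}

```text
time: 0.9
eef_pos: [0.4264, 0.1893, 0.2334]
tcp_rot: [0.0, 0.23, 0.973, -0.001]
ft_force: [-0.2, 0.1, -0.6]
opening: 0.0652
finger_force: 0.0
```

Request:
{"name": "move_arm", "arguments": {"deltas": [{"translation": [0.67, -1, -0.2], "delta_rot": [0, 0, 0]}, {"translation": [0.67, -1, -0.2], "delta_rot": [0, 0, 0]}, {"translation": [0.67, -1, -0.2], "delta_rot": [0, 0, 0]}, {"translation": [0.67, -1, -0.2], "delta_rot": [0, 0, 0]}, {"translation": [0.67, -1, -0.2], "delta_rot": [0, 0, 0]}, {"translation": [0.67, -1, -0.2], "delta_rot": [0, 0, 0]}]}}

```text
time: 1.5
eef_pos: [0.5251, 0.0421, 0.2029]
tcp_rot: [-0.001, 0.23, 0.973, 0.0]
ft_force: [-1.0, 0.3, 0.1]
opening: 0.0656
finger_force: 0.0
```

Request:
{"name": "move_arm", "arguments": {"deltas": [{"translation": [0, -0.11, -0.3], "delta_rot": [0, 0, 0]}, {"translation": [0, -0.11, -0.6], "delta_rot": [0, 0, 0]}, {"translation": [0, -0.11, -0.75], "delta_rot": [0, 0, 0]}, {"translation": [0, -0.11, -0.85], "delta_rot": [0, 0, 0]}, {"translation": [0, -0.11, -0.85], "delta_rot": [0, 0, 0]}, {"translation": [0, -0.11, -0.85], "delta_rot": [0, 0, 0]}]}}

```text
time: 2.1
eef_pos: [0.5253, 0.0271, 0.0768]
tcp_rot: [0.0, 0.228, 0.974, 0.0]
ft_force: [0.1, -0.1, -0.1]
opening: 0.0649
finger_force: 0.0
```

Request:
{"name": "move_arm", "arguments": {"deltas": [{"translation": [0, 0, 0], "delta_rot": [0, 0, 0]}, {"translation": [0, 0, 0], "delta_rot": [0, 0, 0]}, {"translation": [0, 0, 0], "delta_rot": [0, 0, 0]}, {"translation": [0, 0, 0], "delta_rot": [0, 0, 0]}, {"translation": [0, 0, 0], "delta_rot": [0, 0, 0]}, {"translation": [0, 0, 0], "delta_rot": [0, 0, 0]}], "gripper": 1, "newtons": 15}}

```text
time: 2.7
eef_pos: [0.5261, 0.0263, 0.0764]
tcp_rot: [0.0, 0.229, 0.973, 0.001]
ft_force: [2.3, 2.7, 1.5]
opening: 0.0255
finger_force: 15.0
```

Request:
{"name": "move_arm", "arguments": {"deltas": [{"translation": [0.01, 0.05, 0], "delta_rot": [0, 0, 0]}, {"translation": [0.03, 0.15, 0], "delta_rot": [0, 0, 0]}, {"translation": [0.06, 0.27, 0], "delta_rot": [0, 0, 0]}, {"translation": [0.1, 0.4, 0], "delta_rot": [0, 0, 0]}, {"translation": [0.14, 0.53, 0], "delta_rot": [0, 0, 0]}, {"translation": [0.18, 0.66, 0], "delta_rot": [0, 0, 0]}, {"translation": [0.22, 0.79, 0], "delta_rot": [0, 0, 0]}, {"translation": [0.25, 0.9, 0], "delta_rot": [0, 0, 0]}, {"translation": [0.27, 0.97, 0], "delta_rot": [0, 0, 0]}, {"translation": [0.28, 1, 0], "delta_rot": [0, 0, 0]}]}}

```text
time: 3.7
eef_pos: [0.5673, 0.1768, 0.076]
tcp_rot: [-0.0, 0.228, 0.974, -0.0]
ft_force: [-0.8, -3.8, 4.0]
opening: 0.0256
finger_force: 15.0
```

Request:
{"name": "move_arm", "arguments": {"deltas": [{"translation": [0.02, 0.05, 0], "delta_rot": [0, 0, 0]}, {"translation": [0.03, 0.09, 0], "delta_rot": [0, 0, 0]}, {"translation": [0.03, 0.1, 0], "delta_rot": [0, 0, 0]}, {"translation": [0.03, 0.1, 0], "delta_rot": [0, 0, 0]}]}}

```text
time: 4.1
eef_pos: [0.5723, 0.1912, 0.0761]
tcp_rot: [0.0, 0.229, 0.973, 0.0]
ft_force: [0.7, -0.5, -1.7]
opening: 0.0251
finger_force: 15.0
```

Request:
{"name": "move_arm", "arguments": {"deltas": [{"translation": [0, 0, 0], "delta_rot": [0, 0, 0]}, {"translation": [0, 0, 0], "delta_rot": [0, 0, 0]}, {"translation": [0, 0, 0], "delta_rot": [0, 0, 0]}, {"translation": [0, 0, 0], "delta_rot": [0, 0, 0]}], "gripper": 0.3}}

```text
time: 4.5
eef_pos: [0.572, 0.1909, 0.0762]
tcp_rot: [-0.0, 0.229, 0.973, 0.0]
ft_force: [-0.1, 0.2, -0.0]
opening: 0.0529
finger_force: 0.0
```

Request:
{"name": "move_arm", "arguments": {"deltas": [{"translation": [0, 0, 0.2], "delta_rot": [0, 0, 0]}, {"translation": [0, 0, 0.5], "delta_rot": [0, 0, 0]}, {"translation": [0, 0, 0.8], "delta_rot": [0, 0, 0]}, {"translation": [0, 0, 0.8], "delta_rot": [0, 0, 0]}]}}

```text
time: 4.9
eef_pos: [0.5759, 0.1916, 0.2036]
tcp_rot: [0.006, 0.229, 0.973, 0.002]
ft_force: [0.5, -0.5, -0.1]
opening: 0.0649
finger_force: 0.0
```

Request:
{"name": "move_arm", "arguments": {"deltas": [{"translation": [0.1, -0.3, 0.1], "delta_rot": [0, 0, 0.03]}, {"translation": [0.1, -0.6, 0.1], "delta_rot": [0, 0, 0.06]}, {"translation": [0.1, -0.9, 0.1], "delta_rot": [0, 0, 0.09]}, {"translation": [0.1, -1, 0.1], "delta_rot": [0, 0, 0.116]}, {"translation": [0.1, -1, 0.1], "delta_rot": [0, 0, 0.116]}], "gripper": 1}}

```text
time: 5.4
eef_pos: [0.5869, 0.0385, 0.2105]
tcp_rot: [-0.0, 0.05, 0.999, -0.0]
ft_force: [-0.2, 0.5, 0.4]
opening: 0.0297
finger_force: 0.0
```

Request:
{"name": "move_arm", "arguments": {"deltas": [{"translation": [0.26, -0.39, 0], "delta_rot": [0, 0, 0]}, {"translation": [0.26, -0.39, 0], "delta_rot": [0, 0, 0]}, {"translation": [0.26, -0.39, -0.2], "delta_rot": [0, 0, 0]}, {"translation": [0.26, -0.39, -0.2], "delta_rot": [0, 0, 0]}, {"translation": [0.26, -0.39, -0.2], "delta_rot": [0, 0, 0]}]}}

```text
time: 5.9
eef_pos: [0.6253, -0.0161, 0.1804]
tcp_rot: [-0.001, 0.049, 0.999, 0.0]
ft_force: [0.3, 0.4, 0.5]
opening: 0.0007
finger_force: 0.0
```

Request:
{"name": "move_arm", "arguments": {"deltas": [{"translation": [0.03, 0, -0.15], "delta_rot": [0, 0, 0]}, {"translation": [0.03, 0, -0.27], "delta_rot": [0, 0, 0]}, {"translation": [0.03, 0, -0.36], "delta_rot": [0, 0, 0]}, {"translation": [0.03, 0, -0.45], "delta_rot": [0, 0, 0]}, {"translation": [0.03, 0, -0.54], "delta_rot": [0, 0, 0]}, {"translation": [0.03, 0, -0.54], "delta_rot": [0, 0, 0]}]}}

```text
time: 6.5
eef_pos: [0.6293, -0.0171, 0.0982]
tcp_rot: [-0.002, 0.049, 0.999, 0.0]
ft_force: [0.2, 0.7, -0.1]
opening: 0.0003
finger_force: 0.0
```

Request:
{"name": "move_arm", "arguments": {"deltas": [{"translation": [-0.05, 0.005, 0], "delta_rot": [0, 0, 0]}, {"translation": [-0.1, 0.01, 0], "delta_rot": [0, 0, 0]}, {"translation": [-0.19, 0.02, 0], "delta_rot": [0, 0, 0]}, {"translation": [-0.3, 0.03, 0], "delta_rot": [0, 0, 0]}, {"translation": [-0.42, 0.04, 0], "delta_rot": [0, 0, 0]}, {"translation": [-0.54, 0.055, 0], "delta_rot": [0, 0, 0]}, {"translation": [-0.66, 0.065, 0], "delta_rot": [0, 0, 0]}, {"translation": [-0.76, 0.075, 0], "delta_rot": [0, 0, 0]}, {"translation": [-0.82, 0.08, 0], "delta_rot": [0, 0, 0]}, {"translation": [-0.84, 0.083, 0], "delta_rot": [0, 0, 0]}]}}

```text
time: 7.5
eef_pos: [0.5045, -0.0051, 0.1011]
tcp_rot: [0.001, 0.049, 0.999, -0.0]
ft_force: [3.1, -0.6, -1.5]
opening: 0.0006
finger_force: 1.3
```

Request:
{"name": "move_arm", "arguments": {"deltas": [{"translation": [-0.03, 0.003, 0], "delta_rot": [0, 0, 0]}, {"translation": [-0.06, 0.006, 0], "delta_rot": [0, 0, 0]}, {"translation": [-0.06, 0.006, 0], "delta_rot": [0, 0, 0]}]}}

```text
time: 7.8
eef_pos: [0.4966, -0.0045, 0.1008]
tcp_rot: [0.001, 0.049, 0.999, -0.0]
ft_force: [3.7, 0.3, 3.0]
opening: 0.0004
finger_force: 1.8
```

Request:
{"name": "move_arm", "arguments": {"deltas": [{"translation": [-0.02, 0.002, 0], "delta_rot": [0, 0, 0]}, {"translation": [-0.04, 0.004, 0], "delta_rot": [0, 0, 0]}, {"translation": [-0.04, 0.004, 0], "delta_rot": [0, 0, 0]}, {"translation": [-0.04, 0.004, 0], "delta_rot": [0, 0, 0]}]}}

```text
time: 8.2
eef_pos: [0.4965, -0.0045, 0.1011]
tcp_rot: [0.007, 0.049, 0.999, -0.0]
ft_force: [18.5, 1.2, -11.3]
opening: 0.0003
finger_force: 10.0
```

Request:
{"name": "move_arm", "arguments": {"deltas": [{"translation": [0.11, -0.01, 0], "delta_rot": [0, 0, 0]}, {"translation": [0.13, -0.01, 0], "delta_rot": [0, 0, 0]}, {"translation": [0.13, -0.01, 0.3], "delta_rot": [0, 0, 0]}, {"translation": [0.13, -0.01, 0.6], "delta_rot": [0, 0, 0]}, {"translation": [0.13, -0.01, 0.8], "delta_rot": [0, 0, 0]}, {"translation": [0.1, -0.2, 0.8], "delta_rot": [0, 0, -0.04]}, {"translation": [0, -0.5, 0.8], "delta_rot": [0, 0, -0.08]}, {"translation": [0, -0.8, 0.8], "delta_rot": [0, 0, -0.121]}, {"translation": [0, -1, 0.8], "delta_rot": [0, 0, -0.121]}, {"translation": [0, -1, 0.8], "delta_rot": [0, 0, -0.121]}], "gripper": 0.2}}

```text
time: 9.2
eef_pos: [0.4881, -0.1568, 0.2193]
tcp_rot: [-0.001, 0.238, 0.971, -0.0]
ft_force: [0.2, 0.6, -1.3]
opening: 0.0729
finger_force: 0.0
```

Run:
```python
from h import *
t=snap('top','top1.png');s=snap('side','side1.png')
k=lambda c,x,y,w,h,W,H: cv2.resize(c['color'][y:y+h,x:x+w],(W,H),interpolation=cv2.INTER_CUBIC)
im=np.zeros((600,800,3),np.uint8);im[:480]=k(t,260,150,200,120,800,480)
cv2.imwrite('pics/c2.png',im[:480])
```

```text
(no output)
```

View pics/c2.png

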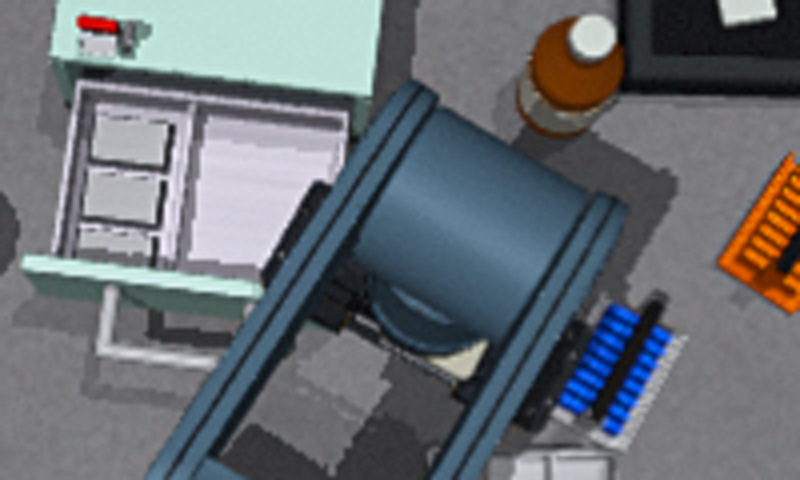

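The top view shows the drawer fully out and the empty bay to the right of the divider, with crop edges at about x 195 and 347. The rack is still at crop (620,370).

Run:
```python
from h import *
t=load('top1')
T=lambda x,y:(260+(x+.5)/4-.5,150+(y+.5)/4-.5)
C=np.array([.7787,-.0322]);X=np.array([.9951,-.0988]);Y=np.array([.0988,.9951])
for n,x,y,z in[('divR back',201,112,.065),('divL back',188,104,.065),('divR front',180,265,.065),('rwall in',345,130,.075),('floor',205,120,.03),('floorback R',343,130,.03),('panel L front',22,270,.142),('panel L',28,256,.142),('hL',105,350,.121)]:
    p=onz(t,*T(x,y),z)[:2];print(n,p.round(4),((p-C)@X).round(4),((p-C)@Y).round(4))
R=lambda x,y,z:print(onz(t,*T(x,y),z).round(4))
R(655,297,.088);R(602,412,.088)
```

```text
divR back [ 0.6732 -0.0132] -0.1069 0.0085
divL back [ 0.6791 -0.0034] -0.102 0.0188
divR front [ 0.5578 -0.0013] -0.2229 0.0089
rwall in [ 0.6596 -0.1198] -0.1099 -0.0989
floor [ 0.6759 -0.0152] -0.104 0.0068
floorback R [ 0.6706 -0.12  ] -0.0989 -0.098
panel L front [0.5383 0.1046] -0.2528 0.1124
panel L [0.5482 0.1009] -0.2425 0.1096
hL [0.4867 0.0466] -0.2984 0.0496
[ 0.5388 -0.344   0.088 ]
[ 0.4552 -0.3053  0.088 ]
```

Request:
{"name": "move_arm", "arguments": {"deltas": [{"translation": [0.05, -0.35, 0], "delta_rot": [0, 0, 0]}, {"translation": [0.05, -0.7, 0], "delta_rot": [0, 0, 0]}, {"translation": [0.05, -1, 0], "delta_rot": [0, 0, 0]}, {"translation": [0.05, -1, 0], "delta_rot": [0, 0, 0]}, {"translation": [0.05, -1, 0], "delta_rot": [0, 0, 0]}]}}

```text
time: 9.8
eef_pos: [0.4967, -0.3026, 0.2193]
tcp_rot: [-0.001, 0.237, 0.972, 0.001]
ft_force: [-1.2, 0.5, 0.1]
opening: 0.0742
finger_force: 0.0
```

Request:
{"name": "move_arm", "arguments": {"deltas": [{"translation": [0, -0.1, -0.2], "delta_rot": [0, 0, 0]}, {"translation": [0, -0.1, -0.4], "delta_rot": [0, 0, 0]}, {"translation": [0, -0.1, -0.4], "delta_rot": [0, 0, 0]}]}}

```text
time: 10.1
eef_pos: [0.4951, -0.314, 0.1562]
tcp_rot: [-0.004, 0.235, 0.972, 0.003]
ft_force: [-0.7, 0.7, 0.3]
opening: 0.0746
finger_force: 0.0
```

Run:
```python
from h import *
t=snap('wrist','w1.png');print(manip.sense()['eef_pos'],[proj(t,(x,y,.088)) for x,y in((.495,-.3215),(.5388,-.344),(.452,-.299))])
```

```text
[ 0.49617105 -0.31507326  0.15861515] [(np.float64(307.83138784968924), np.float64(215.3584799117711)), (np.float64(308.3179746720656), np.float64(268.5131279132613)), (np.float64(307.75366491702056), np.float64(157.20121846807908))]
```

View pics/w1.png

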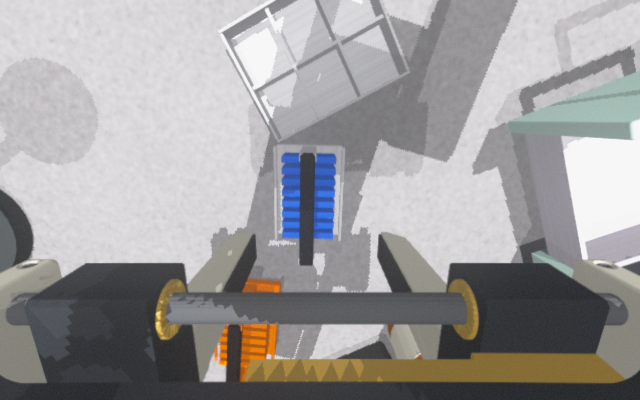

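The wrist view shows the black bar vertical in the image, rows 152 to 264 at column 307, centred between the fingers to within about 5 mm. The bar centre is about (0.490, -0.319).

Request:
{"name": "move_arm", "arguments": {"deltas": [{"translation": [-0.04, -0.025, -0.15], "delta_rot": [0, 0, 0]}, {"translation": [-0.04, -0.025, -0.3], "delta_rot": [0, 0, 0]}, {"translation": [-0.04, -0.025, -0.45], "delta_rot": [0, 0, 0]}, {"translation": [-0.04, -0.025, -0.57], "delta_rot": [0, 0, 0]}, {"translation": [-0.04, -0.025, -0.64], "delta_rot": [0, 0, 0]}, {"translation": [-0.04, -0.025, -0.64], "delta_rot": [0, 0, 0]}, {"translation": [-0.04, -0.025, -0.64], "delta_rot": [0, 0, 0]}]}}

```text
time: 10.85
eef_pos: [0.4919, -0.3224, 0.0656]
tcp_rot: [0.001, 0.236, 0.972, -0.0]
ft_force: [-0.5, 0.8, -0.5]
opening: 0.0742
finger_force: 0.0
```

Request:
{"name": "move_arm", "arguments": {"deltas": [{"translation": [0, 0, 0], "delta_rot": [0, 0, 0]}, {"translation": [0, 0, 0], "delta_rot": [0, 0, 0]}, {"translation": [0, 0, 0], "delta_rot": [0, 0, 0]}, {"translation": [0, 0, 0], "delta_rot": [0, 0, 0]}, {"translation": [0, 0, 0], "delta_rot": [0, 0, 0]}, {"translation": [0, 0, 0], "delta_rot": [0, 0, 0]}, {"translation": [0, 0, 0], "delta_rot": [0, 0, 0]}], "gripper": 1, "newtons": 30}}

```text
time: 11.55
eef_pos: [0.491, -0.3224, 0.0641]
tcp_rot: [-0.0, 0.237, 0.972, 0.0]
ft_force: [0.2, -0.2, -0.8]
opening: 0.0231
finger_force: 0.0
```

Request:
{"name": "move_arm", "arguments": {"deltas": [{"translation": [0, 0, 0], "delta_rot": [0, 0, 0]}, {"translation": [0, 0, 0], "delta_rot": [0, 0, 0]}, {"translation": [0, 0, 0], "delta_rot": [0, 0, 0]}, {"translation": [0, 0, 0], "delta_rot": [0, 0, 0]}]}}

```text
time: 11.95
eef_pos: [0.4909, -0.3222, 0.064]
tcp_rot: [-0.0, 0.236, 0.972, 0.0]
ft_force: [0.3, -0.4, -1.2]
opening: 0.0115
finger_force: 29.9
```

Request:
{"name": "move_arm", "arguments": {"deltas": [{"translation": [0, 0, 0.03], "delta_rot": [0, 0, 0]}, {"translation": [0, 0, 0.08], "delta_rot": [0, 0, 0]}, {"translation": [0, 0, 0.2], "delta_rot": [0, 0, 0]}, {"translation": [0, 0, 0.4], "delta_rot": [0, 0, 0]}, {"translation": [0, 0, 0.6], "delta_rot": [0, 0, 0]}, {"translation": [0, 0, 0.8], "delta_rot": [0, 0, 0]}, {"translation": [0, 0, 0.95], "delta_rot": [0, 0, 0]}, {"translation": [0, 0, 1], "delta_rot": [0, 0, 0]}, {"translation": [0, 0, 1], "delta_rot": [0, 0, 0]}]}}

```text
time: 12.85
eef_pos: [0.4914, -0.3228, 0.2155]
tcp_rot: [0.001, 0.236, 0.972, -0.001]
ft_force: [0.2, 0.2, -2.1]
opening: 0.0118
finger_force: 29.9
```

Request:
{"name": "move_arm", "arguments": {"deltas": [{"translation": [0.05, 0.05, 0.1], "delta_rot": [0, 0, 0.01]}, {"translation": [0.1, 0.2, 0.2], "delta_rot": [0, 0, 0.03]}, {"translation": [0.15, 0.4, 0.2], "delta_rot": [0, 0, 0.05]}, {"translation": [0.2, 0.6, 0.2], "delta_rot": [0, 0, 0.07]}, {"translation": [0.3, 0.8, 0.2], "delta_rot": [0, 0, 0.09]}, {"translation": [0.36, 0.93, 0.2], "delta_rot": [0, 0, 0.11]}, {"translation": [0.4, 1, 0.2], "delta_rot": [0, 0, 0.12]}, {"translation": [0.4, 1, 0.2], "delta_rot": [0, 0, 0.12]}]}}

```text
time: 13.65
eef_pos: [0.5511, -0.171, 0.2428]
tcp_rot: [-0.001, 0.049, 0.999, 0.001]
ft_force: [-0.4, -0.8, -2.0]
opening: 0.0116
finger_force: 29.9
```

Request:
{"name": "move_arm", "arguments": {"deltas": [{"translation": [0.06, 0.1, 0], "delta_rot": [0, 0, 0]}, {"translation": [0.16, 0.3, 0], "delta_rot": [0, 0, 0]}, {"translation": [0.26, 0.5, 0], "delta_rot": [0, 0, 0]}, {"translation": [0.34, 0.68, 0], "delta_rot": [0, 0, 0]}, {"translation": [0.36, 0.74, 0], "delta_rot": [0, 0, 0]}, {"translation": [0.36, 0.74, 0], "delta_rot": [0, 0, 0]}, {"translation": [0.36, 0.74, 0], "delta_rot": [0, 0, 0]}]}}

```text
time: 14.35
eef_pos: [0.6045, -0.0628, 0.2437]
tcp_rot: [-0.001, 0.051, 0.999, -0.0]
ft_force: [0.1, 0.4, -2.5]
opening: 0.0117
finger_force: 29.9
```

Request:
{"name": "move_arm", "arguments": {"deltas": [{"translation": [0, 0, -0.1], "delta_rot": [0, 0, 0]}, {"translation": [0, 0, -0.25], "delta_rot": [0, 0, 0]}, {"translation": [0, 0, -0.42], "delta_rot": [0, 0, 0]}, {"translation": [0, 0, -0.58], "delta_rot": [0, 0, 0]}, {"translation": [0, 0, -0.72], "delta_rot": [0, 0, 0]}, {"translation": [0, 0, -0.83], "delta_rot": [0, 0, 0]}, {"translation": [0, 0, -0.9], "delta_rot": [0, 0, 0]}, {"translation": [0, 0, -0.92], "delta_rot": [0, 0, 0]}, {"translation": [0, 0, -0.92], "delta_rot": [0, 0, 0]}]}}

```text
time: 15.25
eef_pos: [0.6049, -0.0622, 0.1062]
tcp_rot: [-0.0, 0.051, 0.999, -0.0]
ft_force: [-0.1, 0.5, -2.4]
opening: 0.0116
finger_force: 29.9
```

Run:
```python
from h import *
t=snap('wrist','w2.png')
```

```text
(no output)
```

View pics/w2.png

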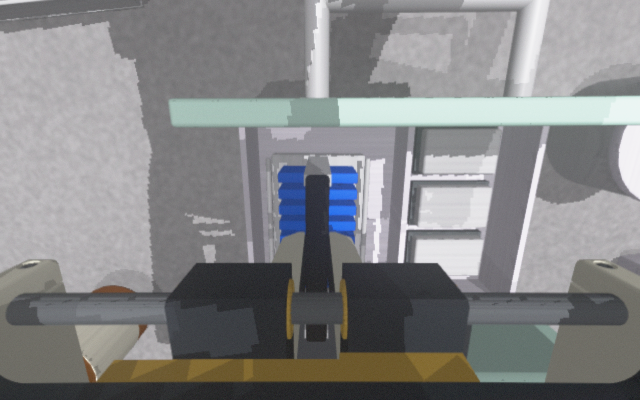

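The wrist view shows the rack aligned inside the bay: its sides at columns 272 and 365 lie between the right wall (~250) and the divider (~390), and it is clear of the panel. I'll lower the last 12 mm.

Request:
{"name": "move_arm", "arguments": {"deltas": [{"translation": [0, 0, -0.02], "delta_rot": [0, 0, 0]}, {"translation": [0, 0, -0.04], "delta_rot": [0, 0, 0]}, {"translation": [0, 0, -0.06], "delta_rot": [0, 0, 0]}, {"translation": [0, 0, -0.07], "delta_rot": [0, 0, 0]}, {"translation": [0, 0, -0.07], "delta_rot": [0, 0, 0]}]}}

```text
time: 15.8
eef_pos: [0.6048, -0.0612, 0.0953]
tcp_rot: [-0.0, 0.05, 0.999, 0.0]
ft_force: [-0.4, 0.7, -2.8]
opening: 0.0117
finger_force: 29.9
```

Request:
{"name": "move_arm", "arguments": {"deltas": [{"translation": [0, 0, -0.01], "delta_rot": [0, 0, 0]}, {"translation": [0, 0, -0.02], "delta_rot": [0, 0, 0]}, {"translation": [0, 0, -0.02], "delta_rot": [0, 0, 0]}]}}

```text
time: 16.1
eef_pos: [0.6056, -0.0612, 0.0938]
tcp_rot: [0.001, 0.05, 0.999, 0.0]
ft_force: [-1.2, 2.1, 4.1]
opening: 0.0118
finger_force: 29.9
```

Request:
{"name": "move_arm", "arguments": {"deltas": [{"translation": [0, 0, 0], "delta_rot": [0, 0, 0]}, {"translation": [0, 0, 0], "delta_rot": [0, 0, 0]}, {"translation": [0, 0, 0], "delta_rot": [0, 0, 0]}, {"translation": [0, 0, 0], "delta_rot": [0, 0, 0]}, {"translation": [0, 0, 0], "delta_rot": [0, 0, 0]}, {"translation": [0, 0, 0], "delta_rot": [0, 0, 0]}], "gripper": 0.55}}

```text
time: 16.7
eef_pos: [0.605, -0.0614, 0.0926]
tcp_rot: [-0.0, 0.05, 0.999, 0.0]
ft_force: [0.0, 0.4, 0.4]
opening: 0.0419
finger_force: 0.0
```

Request:
{"name": "move_arm", "arguments": {"deltas": [{"translation": [0, 0, 0.05], "delta_rot": [0, 0, 0]}, {"translation": [0, 0, 0.2], "delta_rot": [0, 0, 0]}, {"translation": [0, 0, 0.45], "delta_rot": [0, 0, 0]}, {"translation": [0, 0, 0.7], "delta_rot": [0, 0, 0]}, {"translation": [0, 0, 0.8], "delta_rot": [0, 0, 0]}, {"translation": [0, 0, 0.8], "delta_rot": [0, 0, 0]}]}}

```text
time: 17.3
eef_pos: [0.6068, -0.0618, 0.2165]
tcp_rot: [0.003, 0.05, 0.999, -0.001]
ft_force: [0.3, -0.5, -0.4]
opening: 0.0419
finger_force: 0.0
```

Request:
{"name": "move_arm", "arguments": {"deltas": [{"translation": [-0.3, 0.1, 0], "delta_rot": [0, 0, 0]}, {"translation": [-0.6, 0.2, 0], "delta_rot": [0, 0, 0]}, {"translation": [-0.9, 0.35, 0], "delta_rot": [0, 0, 0]}, {"translation": [-1, 0.42, 0], "delta_rot": [0, 0, 0]}, {"translation": [-1, 0.42, 0], "delta_rot": [0, 0, 0]}], "gripper": 1}}

```text
time: 17.8
eef_pos: [0.452, 0.0032, 0.2118]
tcp_rot: [-0.001, 0.05, 0.999, 0.0]
ft_force: [1.0, -0.6, 0.3]
opening: 0.0062
finger_force: 0.0
```

Request:
{"name": "move_arm", "arguments": {"deltas": [{"translation": [-0.1, 0, 0], "delta_rot": [0, 0, 0]}, {"translation": [-0.1, 0, -0.25], "delta_rot": [0, 0, 0]}, {"translation": [-0.1, 0, -0.5], "delta_rot": [0, 0, 0]}, {"translation": [-0.1, 0, -0.7], "delta_rot": [0, 0, 0]}, {"translation": [-0.1, 0, -0.77], "delta_rot": [0, 0, 0]}, {"translation": [-0.1, 0, -0.77], "delta_rot": [0, 0, 0]}]}}

```text
time: 18.4
eef_pos: [0.4394, 0.0015, 0.0956]
tcp_rot: [-0.002, 0.05, 0.999, 0.0]
ft_force: [0.6, 0.4, -0.2]
opening: 0.0005
finger_force: 0.0
```

Request:
{"name": "move_arm", "arguments": {"deltas": [{"translation": [0.08, -0.01, 0], "delta_rot": [0, 0, 0]}, {"translation": [0.15, -0.015, 0], "delta_rot": [0, 0, 0]}, {"translation": [0.2, -0.02, 0], "delta_rot": [0, 0, 0]}, {"translation": [0.25, -0.025, 0], "delta_rot": [0, 0, 0]}, {"translation": [0.31, -0.03, 0], "delta_rot": [0, 0, 0]}, {"translation": [0.38, -0.037, 0], "delta_rot": [0, 0, 0]}, {"translation": [0.46, -0.045, 0], "delta_rot": [0, 0, 0]}, {"translation": [0.54, -0.053, 0], "delta_rot": [0, 0, 0]}, {"translation": [0.6, -0.06, 0], "delta_rot": [0, 0, 0]}, {"translation": [0.62, -0.062, 0], "delta_rot": [0, 0, 0]}]}}

```text
time: 19.4
eef_pos: [0.5344, -0.0079, 0.097]
tcp_rot: [0.0, 0.05, 0.999, -0.0]
ft_force: [-2.9, -0.4, 2.1]
opening: 0.0006
finger_force: 1.3
```

Request:
{"name": "move_arm", "arguments": {"deltas": [{"translation": [0.05, -0.005, 0], "delta_rot": [0, 0, 0]}, {"translation": [0.11, -0.01, 0], "delta_rot": [0, 0, 0]}, {"translation": [0.18, -0.018, 0], "delta_rot": [0, 0, 0]}, {"translation": [0.25, -0.025, 0], "delta_rot": [0, 0, 0]}, {"translation": [0.32, -0.032, 0], "delta_rot": [0, 0, 0]}, {"translation": [0.38, -0.038, 0], "delta_rot": [0, 0, 0]}, {"translation": [0.42, -0.042, 0], "delta_rot": [0, 0, 0]}, {"translation": [0.45, -0.045, 0], "delta_rot": [0, 0, 0]}, {"translation": [0.46, -0.046, 0], "delta_rot": [0, 0, 0]}]}}

```text
time: 20.3
eef_pos: [0.6025, -0.0146, 0.0971]
tcp_rot: [0.0, 0.05, 0.999, -0.0]
ft_force: [-3.3, 0.7, -1.0]
opening: 0.0003
finger_force: 1.3
```

Request:
{"name": "move_arm", "arguments": {"deltas": [{"translation": [0.02, -0.002, 0], "delta_rot": [0, 0, 0]}, {"translation": [0.04, -0.004, 0], "delta_rot": [0, 0, 0]}, {"translation": [0.06, -0.006, 0], "delta_rot": [0, 0, 0]}, {"translation": [0.07, -0.007, 0], "delta_rot": [0, 0, 0]}, {"translation": [0.07, -0.007, 0], "delta_rot": [0, 0, 0]}]}}

```text
time: 20.8
eef_pos: [0.6059, -0.0149, 0.097]
tcp_rot: [-0.007, 0.05, 0.999, 0.0]
ft_force: [-22.1, 1.0, 13.0]
opening: 0.0006
finger_force: 11.1
```

Request:
{"name": "move_arm", "arguments": {"deltas": [{"translation": [-0.1, 0.01, 0], "delta_rot": [0, 0, 0]}, {"translation": [-0.25, 0.02, 0], "delta_rot": [0, 0, 0]}, {"translation": [-0.3, 0.02, 0.3], "delta_rot": [0, 0, 0]}, {"translation": [-0.5, 0.02, 0.6], "delta_rot": [0, 0, 0]}, {"translation": [-0.8, 0.02, 0.9], "delta_rot": [0, 0, 0]}, {"translation": [-0.8, 0.02, 1], "delta_rot": [0, 0, 0]}, {"translation": [-0.8, 0.02, 1], "delta_rot": [0, 0, 0]}]}}

```text
time: 21.5
eef_pos: [0.4943, -0.0133, 0.2527]
tcp_rot: [0.006, 0.05, 0.999, -0.001]
ft_force: [-0.3, 0.2, 0.2]
opening: 0.0004
finger_force: 0.0
```

Run:
```python
from h import *
t=snap('top','top2.png');s=snap('side','side2.png')
k=lambda c,x,y,w,h,W,H: cv2.resize(c['color'][y:y+h,x:x+w],(W,H),interpolation=cv2.INTER_CUBIC)
im=np.zeros((400,800,3),np.uint8);im[:,:400]=k(t,265,125,100,100,400,400);im[:,400:]=k(s,310,125,100,100,400,400)
cv2.imwrite('pics/c3.png',im)
for n,c in(('t',t),('s',s)):
    h=cv2.cvtColor(c['color'],cv2.COLOR_BGR2HSV)
    m=cv2.inRange(h,(0,150,80),(6,255,255));N,l,st,ce=cv2.connectedComponentsWithStats(m)
    print(n,[(ce[i].round(1).tolist(),st[i].tolist()) for i in range(1,N) if st[i][4]>8])
```

```text
t [([284.0, 155.5], [279, 154, 11, 4, 28])]
s [([343.9, 137.3], [342, 134, 5, 7, 19])]
```

View pics/c3.png

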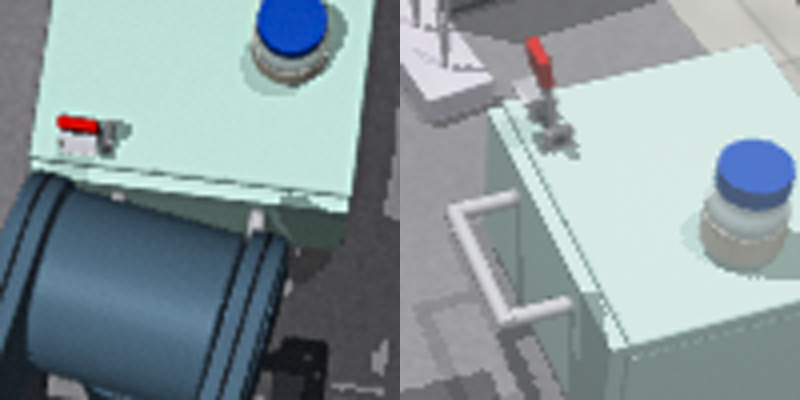

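The drawer is shut flush and the latch is still up, with its tab at top px (284,155). Next I'll reach behind the latch from above.

Request:
{"name": "move_arm", "arguments": {"deltas": [{"translation": [0.2, 0.1, 0.2], "delta_rot": [0, 0, 0]}, {"translation": [0.5, 0.2, 0.3], "delta_rot": [0, 0, 0]}, {"translation": [0.8, 0.2, 0.3], "delta_rot": [0, 0, 0]}, {"translation": [1, 0.2, 0.3], "delta_rot": [0, 0, 0]}, {"translation": [1, 0.2, 0.3], "delta_rot": [0, 0, 0]}]}}

```text
time: 22.1
eef_pos: [0.6458, 0.0173, 0.2875]
tcp_rot: [-0.002, 0.05, 0.999, 0.0]
ft_force: [0.5, -1.0, -0.3]
opening: 0.0004
finger_force: 0.0
```

Request:
{"name": "move_arm", "arguments": {"deltas": [{"translation": [0.3, 0.1, 0], "delta_rot": [0, 0, 0]}, {"translation": [0.6, 0.2, 0], "delta_rot": [0, 0, 0]}, {"translation": [0.62, 0.21, 0], "delta_rot": [0, 0, 0]}, {"translation": [0.62, 0.21, 0], "delta_rot": [0, 0, 0]}]}}

```text
time: 22.5
eef_pos: [0.7357, 0.0493, 0.288]
tcp_rot: [-0.003, 0.05, 0.999, 0.0]
ft_force: [-0.4, -0.2, 0.1]
opening: 0.0005
finger_force: 0.0
```

Request:
{"name": "move_arm", "arguments": {"deltas": [{"translation": [0, 0, -0.2], "delta_rot": [0, 0, 0]}, {"translation": [0, 0, -0.4], "delta_rot": [0, 0, 0]}, {"translation": [0, 0, -0.55], "delta_rot": [0, 0, 0]}, {"translation": [0, 0, -0.62], "delta_rot": [0, 0, 0]}, {"translation": [0, 0, -0.62], "delta_rot": [0, 0, 0]}]}}

```text
time: 23.0
eef_pos: [0.7338, 0.0485, 0.1982]
tcp_rot: [-0.001, 0.05, 0.999, -0.0]
ft_force: [-0.7, -0.9, 0.1]
opening: 0.0005
finger_force: 0.0
```

Request:
{"name": "move_arm", "arguments": {"deltas": [{"translation": [-0.06, 0.005, 0], "delta_rot": [0, 0, 0]}, {"translation": [-0.12, 0.01, 0], "delta_rot": [0, 0, 0]}, {"translation": [-0.18, 0.017, 0], "delta_rot": [0, 0, 0]}, {"translation": [-0.24, 0.024, 0], "delta_rot": [0, 0, 0]}, {"translation": [-0.3, 0.03, 0], "delta_rot": [0, 0, 0]}, {"translation": [-0.35, 0.035, -0.01], "delta_rot": [0, 0, 0]}, {"translation": [-0.4, 0.04, -0.03], "delta_rot": [0, 0, 0]}, {"translation": [-0.4, 0.04, -0.03], "delta_rot": [0, 0, 0]}]}}

```text
time: 23.8
eef_pos: [0.6741, 0.0551, 0.1942]
tcp_rot: [-0.001, 0.05, 0.999, 0.0]
ft_force: [-0.1, -0.3, -0.3]
opening: 0.0005
finger_force: 0.0
```

Request:
{"name": "move_arm", "arguments": {"deltas": [{"translation": [-0.03, 0.003, -0.04], "delta_rot": [0, 0, 0]}, {"translation": [-0.06, 0.006, -0.08], "delta_rot": [0, 0, 0]}, {"translation": [-0.09, 0.009, -0.11], "delta_rot": [0, 0, 0]}, {"translation": [-0.12, 0.012, -0.15], "delta_rot": [0, 0, 0]}, {"translation": [-0.14, 0.014, -0.18], "delta_rot": [0, 0, 0]}, {"translation": [-0.15, 0.015, -0.2], "delta_rot": [0, 0, 0]}, {"translation": [-0.15, 0.015, -0.2], "delta_rot": [0, 0, 0]}]}}

```text
time: 24.5
eef_pos: [0.6524, 0.0572, 0.164]
tcp_rot: [-0.001, 0.05, 0.999, 0.0]
ft_force: [-0.2, -0.3, -0.4]
opening: 0.0006
finger_force: 0.0
```

Run:
```python
from h import *
s=snap('side','side3.png');w=snap('wrist','w3.png')
k=lambda c,x,y,w,h,W,H: cv2.resize(c['color'][y:y+h,x:x+w],(W,H),interpolation=cv2.INTER_CUBIC)
im=np.zeros((400,800,3),np.uint8);im[:,:400]=k(s,310,105,100,100,400,400);im[:250,400:]=k(w,0,0,640,400,400,250)
cv2.imwrite('pics/c4.png',im)
```

```text
(no output)
```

View pics/c4.png

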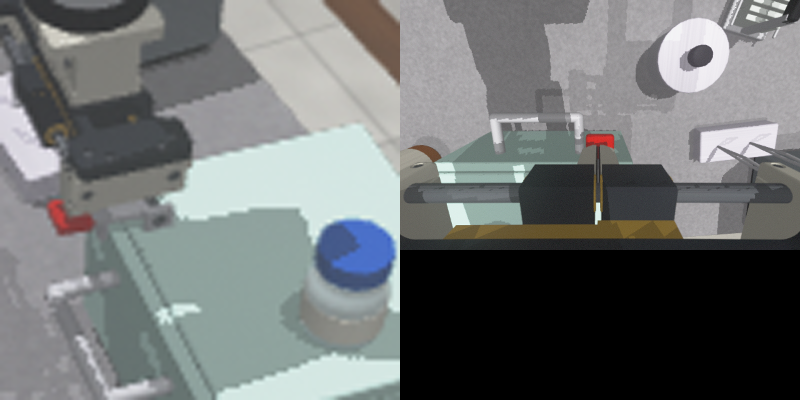

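The latch is almost flat, with its red tab in front of the fingers at side crop (70,215). I'll press it down to its stop.

Request:
{"name": "move_arm", "arguments": {"deltas": [{"translation": [-0.02, 0.002, -0.02], "delta_rot": [0, 0, 0]}, {"translation": [-0.02, 0.002, -0.04], "delta_rot": [0, 0, 0]}, {"translation": [-0.02, 0.002, -0.06], "delta_rot": [0, 0, 0]}, {"translation": [-0.02, 0.002, -0.06], "delta_rot": [0, 0, 0]}]}}

```text
time: 25.0
eef_pos: [0.6499, 0.0574, 0.1576]
tcp_rot: [0.001, 0.05, 0.999, -0.0]
ft_force: [-4.6, -0.1, 11.6]
opening: 0.0004
finger_force: 5.4
```

Request:
{"name": "move_arm", "arguments": {"deltas": [{"translation": [0, 0, -0.02], "delta_rot": [0, 0, 0]}, {"translation": [0, 0, -0.03], "delta_rot": [0, 0, 0]}, {"translation": [0, 0, -0.03], "delta_rot": [0, 0, 0]}, {"translation": [0, 0, -0.03], "delta_rot": [0, 0, 0]}]}}

```text
time: 25.4
eef_pos: [0.6501, 0.0574, 0.1572]
tcp_rot: [0.002, 0.05, 0.999, -0.0]
ft_force: [-12.5, -0.1, 28.8]
opening: 0.0003
finger_force: 14.6
```

Request:
{"name": "move_arm", "arguments": {"deltas": [{"translation": [0, 0, 0.1], "delta_rot": [0, 0, 0]}, {"translation": [0, 0, 0.4], "delta_rot": [0, 0, 0]}, {"translation": [-0.3, 0, 0.7], "delta_rot": [0, 0, 0]}, {"translation": [-0.6, 0.1, 0.9], "delta_rot": [0, 0, 0]}, {"translation": [-0.9, 0.3, 0.9], "delta_rot": [0, 0, 0]}, {"translation": [-1, 0.6, 0.9], "delta_rot": [0, 0, 0]}, {"translation": [-1, 0.9, 0.9], "delta_rot": [0, 0, 0]}, {"translation": [-1, 1, 0.9], "delta_rot": [0, 0, 0]}, {"translation": [-1, 1, 0.9], "delta_rot": [0, 0, 0]}, {"translation": [-1, 1, 0.9], "delta_rot": [0, 0, 0]}]}}

```text
time: 26.4
eef_pos: [0.4998, 0.2075, 0.2859]
tcp_rot: [-0.0, 0.049, 0.999, -0.0]
ft_force: [0.6, -0.8, -1.0]
opening: 0.0005
finger_force: 0.0
```

Run:
```python
from h import *
t=snap('top','top4.png');s=snap('side','side4.png')
k=lambda c,x,y,w,h,W,H: cv2.resize(c['color'][y:y+h,x:x+w],(W,H),interpolation=cv2.INTER_CUBIC)
im=np.zeros((400,800,3),np.uint8);im[:,:400]=k(t,235,125,133,133,400,400);im[:,400:]=k(s,290,115,133,133,400,400)
cv2.imwrite('pics/c5.png',im)
P=[]
for n,c in(('t',t),('s',s)):
    h=cv2.cvtColor(c['color'],cv2.COLOR_BGR2HSV)
    m=cv2.inRange(h,(0,150,60),(6,255,255));N,l,st,ce=cv2.connectedComponentsWithStats(m)
    i=1+np.argmax(st[1:,4]);P.append(ce[i]);print(n,ce[i],st[i])
print(tri(t,P[0],s,P[1]))
```

```text
t [283.44578313 177.6626506 ] [279 173  10  10  83]Traceback (most recent call last):
  File "<stdin>", line 10, in <module>
    return _wrapfunc(a, 'argmax', axis=axis, out=out, **kwds)
    return bound(*args, **kwds)
ValueError: attempt to get argmax of an empty sequence
```

View pics/c5.png

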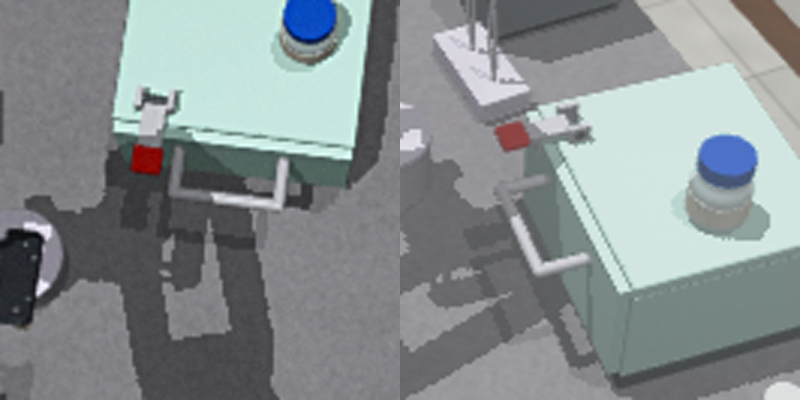

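The latch lies flat over the shut drawer, with its red tab at top px (283,178). The pot stands clear to the left. I'll check the tab height, then hand in.

Run:
```python
from h import *
t=load('top4');s=load('side4')
p,e=tri(t,(283.4,177.7),s,(327.2,160.2));print(p,e)
if abs(p[2]-.156)<.008: print(workorder.finish_job())
```

```text
[0.64759523 0.057456   0.15470462] 0.0019476949164733588
the job is handed in; nothing more can be done
None
```

I handed the job in at about 26 s of the 72 s limit; the tool gave no verdict. The pot was slid clear to the left, the blue rack was set down in the right-hand bay, the drawer was pushed flush to its stop, and the latch was pressed flat (red tab measured at 155 mm height).

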